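# Switch a stirrer to run with a screwdriver

### The job

Start the stirrer that has the beaker on it: take the flat screwdriver from its holder, put the blade in that stirrer's slotted selector and turn the selector a quarter turn clockwise, all the way to its stop. Then put the screwdriver back in its holder, upright and fully down, and let go. Leave the beaker, the other stirrer's selector, the jar and the vial as they are, and do not touch the selectors with the gripper's fingers.

Things in the scene. Friction and masses are not known exactly. Their poses are not given: they have to be found in the camera images.
- stirrer_a: magnetic stirrer, the one that carries the beaker: white housing 150 x 110 mm (x, y), 50 mm high, fixed; origin under its centre; x from its front edge (robot side) to its back, y left, z up. Steel plate 84 mm across (top at z = 57 mm) centred at x = +28 mm, slotted selector at x = -45 mm. Place and yaw vary; the two stirrers may change places.
- stirrer_b: magnetic stirrer, the same model, with nothing on it: white housing 150 x 110 mm (x, y), 50 mm high, fixed; origin under its centre; x from its front edge (robot side) to its back, y left, z up. Steel plate 84 mm across (top at z = 57 mm) centred at x = +28 mm, slotted selector at x = -45 mm. Place and yaw vary; the two stirrers may change places.
- stirrer_a_slot (a point): middle of the mouth of the slot in the selector of the stirrer with the beaker: steel disc 30 mm across in a fixed black collar (42 mm outside), rim 1 mm above the disc, 61 mm above the worktop. The slot runs right across the disc, 4.6 mm wide, 7 mm deep; its mouth is at height 60 mm. z up, y along the slot (turns with the disc), x across it.
- stirrer_b_slot (a point): middle of the mouth of the slot in the selector of the empty stirrer: steel disc 30 mm across in a fixed black collar (42 mm outside), rim 1 mm above the disc, 61 mm above the worktop. The slot runs right across the disc, 4.6 mm wide, 7 mm deep; its mouth is at height 60 mm. z up, y along the slot (turns with the disc), x across it.
- stirrer_a_dial (a joint): selector angle of the stirrer with the beaker, rad, growing clockwise seen from above: 0 = slot along the stirrer's y (left-right, at two round dots), 1.571 = hard stop, slot along the stirrer's x (front-back, at two short bars). Starts at 0 to 0.2. Friction (about 0.06 N m) holds it; no spring.
- stirrer_b_dial (a joint): the same for the empty stirrer; starts between 0 and 0.2.
- beaker: glass beaker, 71 x 74 mm, 85 mm tall, loose on the stirring plate of stirrer_a (its rim 142 mm above the worktop); origin at the centre of its underside.
- holder: fixed screwdriver holder: aluminium foot 74 x 56 mm (x, y), two side plates, thick grey deck 68 x 50 mm, its top at z = 102 mm; origin under its centre, z up. A vertical pocket in the deck's middle, 33 x 21 mm (x, y), 20 mm deep, edges chamfered 3 mm, takes the handle's lower end; an opening 24 x 16 mm in its floor passes the blade.
- screwdriver: flat screwdriver, 145 mm long, 90 g, upright in the holder, its x along the holder's x, tip 12 mm above the worktop; origin mid tip edge, z up the tool. Blade 18 mm wide (x), 3 mm thick (y); shank 8 mm; black flat-sided handle 30 (x, same way as the blade) by 18 mm (y), z = 70 to 145 mm. The top 55 mm stand free of the holder: grasp across the 18 mm.
- blade_tip (a point): middle of the screwdriver blade's tip edge (same frame as the screwdriver).
- jar: bystander: lidded gel jar, 50 mm across, 66 mm tall; origin under its centre.
- vial: bystander: glass vial with black cap, 25 mm across, 58 mm tall; origin under its centre.

How it is judged:
By the outcome, as a careful person would: the job done as asked, in the order asked, and still so for the second after the job is handed in, with the robot touching nothing.
It also fails if it takes over 56 s, if anything falls off the work surface, if the arm or the gripper's body presses on something with over 40 N, if the wrist force passes 120 N, or if a joint passes its speed limit or range.

### The arm

A 6-joint arm with a two-finger parallel gripper is mounted at the origin on a cart in front of the work surface, level with it; the furniture and walls round the work are solid. World frame = base frame: x ahead of the robot, y to its left, z up, the work surface at z = 0. Lengths are in m, angles in degrees, forces in N, time in s.
With the tool pointing down it reaches from about 0.35 to 0.775 m from the base axis. Payload 7.3 kg.
Tool frame: the origin (TCP) lies at the very end of the fingers, on their centre line; the grasp point (between the pads) lies 19 mm behind it; z points along the fingers, y is the direction in which the jaws open and shut (so a half turn about z gives the same grasp; the last joint's range is limited). The gripper opens to 92 mm and grips with 3 to 60 N. Pads are 19 mm wide; open, the fingers measure 130 mm over their backs; the gripper's body (75 mm by 190 mm) begins 47 mm behind the grasp point.
Start: joints at [-78.61, 19.595, 87.324, -0, 73.075, -8.365], TCP at [0.177, -0.494, 0.191] pointing down, gripper open.
Joint ranges: [-145.02, 145.02], [-44.19, 115.74], [2.07, 154.8], [-57.11, 237.11], [16.16, 152.29], [-177.93, 177.93]. Speed limits (degrees/s): [147.25, 147.25, 180, 180, 180, 180].

### API

Orientations are given as [roll, pitch, yaw] about the fixed x, y, z axes, in that order (R = Rz(yaw) Ry(pitch) Rx(roll)).
In Python, from cell import observe, camera, sign_off gives the robot as it stands.
- The arm moves only by the tool drive_tool, never from a script. Its argument "plan" is a list of rows, each a list of 6 numbers: the shift along the tool's x, y, z in m, then the turn, a rotation vector about the tool's x, y, z in degrees. In form: [[x, y, z, rx, ry, rz], ...]. A call has 1 to 10 rows; each row is the pose to reach, as a shift and turn from the pose commanded when the call began, along the tool's axes at that moment; what a row does not reach only later rows make up. A row lasts 1/12 s, in which the tool goes at most 41.7 mm and 7.16 degrees, less where a joint would pass 70% of its speed; a pose out of reach is approached as far as the arm can. A call with a gripper value outside its range is refused whole. "jaw" is the opening, from 0 (shut) to 1 (fully open), set as the call begins (left out, the last holds). The fingers move at their own pace and stop on an object; "grip_force" is the grip in N (left out, the last holds). Time passes only in rows, so rows that repeat a pose let the fingers close. It gives the time, the measured TCP pose, the force and the opening at its end, in the units of the state.
- observe(): the state, without advancing time (a new reading comes with each control period).
- camera(name): name is "scene" or "top" or "wrist"; returns a dict with "color" (420x560x3 uint8, red, green, blue), "range_z" (420x560 float32, m along the optical axis (not along the pixel's ray), 0 where there is no reading), "camera_matrix" (3x3 intrinsics, pixels), "k1" (the pictures are not rectified: a ray, as slopes to the right and down, at radius r is drawn at 1 + k1 r^2 times it, then the intrinsics apply), "cam_to_world" (4x4, takes a point from camera to world coordinates). Camera axes: x right, y up, looking along -z (the intrinsics and any distortion apply to the point x, -y, -z); pixel columns grow to the right and rows downward; lengths in m; the calibration is good to about 2 mm. A picture is of the moment at which its call begins.
- sign_off(): hands the job in, once; it reports no verdict.
The state is a dict: "t": time; "qpos": joint angles; "joint_vel": joint speeds; "joint_efforts": joint torques, N m; "tool_pos": TCP position; "orientation": TCP orientation; "wrist_force": force on the tool from outside, world axes, zero at the start; "torque": the same for the moment, N m; "gripper_width": finger opening in m.
Only numpy, scipy, OpenCV 4.12 (cv2) and the standard library are available. Lean on these libraries where they do the work, as an engineer would, in place of code of your own. Each camera call takes 0.05 s, during which the arm holds its last target.

## Working session

There is one attempt and no reset: what is moved stays moved. The work goes in short steps, Python scripts to look and compute and a tool call to move; the robot and the scene stay as the last step left them, time stands still between calls to the robot, and variables do not carry over. Pictures are saved under pics/ and viewed, and the job is handed in when it is done.

Besides the shell and the picture viewer there is one more tool, called as name([rows], argument=value, ...), one row to a line, values as JSON. drive_tool: Moves the arm, as the interface text tells. Its arguments: {"type":"object","properties":{"plan":{"type":"array","items":{"type":"array","items":{"type":"number"}}},"jaw":{"type":"number"},"grip_force":{"type":"number"}},"required":["plan"]}

```bash
mkdir -p pics; ls; cat > h.py <<'E'
import numpy as np, cv2
from cell import observe, camera, sign_off
def snap(name,fn):
    c=camera(name); cv2.imwrite('pics/'+fn+'.png',cv2.cvtColor(c['color'],cv2.COLOR_RGB2BGR))
    np.savez('pics/'+fn+'.npz',**{k:np.asarray(v) for k,v in c.items()}); return c
def load(fn): return dict(np.load('pics/'+fn+'.npz'))
def rays(c,uv):
    K=c['camera_matrix'];k1=float(c['k1'])
    uv=np.asarray(uv,float).reshape(-1,2)
    p=np.stack([(uv[:,0]-K[0,2])/K[0,0],(uv[:,1]-K[1,2])/K[1,1]],1)
    s=cv2.undistortPoints(uv.reshape(-1,1,2),K,np.array([k1,0,0,0,0.])).reshape(-1,2)
    return s
def world_z(c,uv,z):
    s=rays(c,uv);T=c['cam_to_world'];d=np.c_[s[:,0],-s[:,1],-np.ones(len(s))]@T[:3,:3].T
    o=T[:3,3];t=(z-o[2])/d[:,2];return o+d*t[:,None]
def world_d(c,uv):
    uv=np.asarray(uv).reshape(-1,2);s=rays(c,uv);T=c['cam_to_world']
    z=c['range_z'][uv[:,1].astype(int),uv[:,0].astype(int)]
    return (np.c_[s[:,0],-s[:,1],-np.ones(len(s))]*z[:,None])@T[:3,:3].T+T[:3,3]
def project(c,P):
    T=c['cam_to_world'];q=(np.asarray(P).reshape(-1,3)-T[:3,3])@T[:3,:3]
    s=np.c_[q[:,0],-q[:,1]]/(-q[:,2:]);r2=(s**2).sum(1,keepdims=True);s=s*(1+float(c['k1'])*r2)
    K=c['camera_matrix'];return s*[K[0,0],K[1,1]]+[K[0,2],K[1,2]]
E
python3 - <<'E'
from h import *
print(observe())
for n in ['scene','top','wrist']:
    c=snap(n,n+'0');print(n,c['camera_matrix'].tolist(),c['k1'],np.round(c['cam_to_world'],3).tolist())
E
```

```text
pics
{'t': 0.0, 'qpos': array([-7.86101589e+01,  1.96359725e+01,  8.73755880e+01, -7.33172608e-04,
        7.30748372e+01, -8.36483214e+00]), 'joint_vel': array([-0.03658341,  0.0730445 , -0.0167503 ,  0.07335039, -0.07845728,
        0.09097124]), 'joint_efforts': array([-1.15851719e-03, -4.31250107e+01, -2.44215757e+01,  7.17088510e-02,
        5.59768989e-02, -1.21648263e-04]), 'tool_pos': array([ 0.1773768 , -0.49365081,  0.19025921]), 'orientation': array([-1.79914419e+02, -1.18751310e-02,  1.97548784e+01]), 'wrist_force': array([0.26740767, 0.8895048 , 0.63620473]), 'torque': array([-0.01111446,  0.02087164,  0.0294759 ]), 'gripper_width': 0.09162405223394994}
scene [[520.3528686722349, 0.0, 286.8843071419198], [0.0, 520.3528686722349, 207.705604497937], [0.0, 0.0, 1.0]] -0.12668337589331405 [[-0.443, 0.539, -0.716, -0.349], [-0.896, -0.257, 0.361, 0.438], [0.01, 0.802, 0.597, 0.823], [0.0, 0.0, 0.0, 1.0]]
top [[442.0192202085345, 0.0, 280.59137391109704], [0.0, 442.0192202085345, 207.90826266351925], [0.0, 0.0, 1.0]] -0.007159750423209173 [[0.052, 0.978, -0.203, 0.376], [-0.999, 0.05, -0.012, -0.018], [-0.001, 0.203, 0.979, 1.031], [0.0, 0.0, 0.0, 1.0]]
wrist [[332.10096893317206, 0.0, 277.86503502327554], [0.0, 332.10096893317206, 206.11555901767863], [0.0, 0.0, 1.0]] -0.07880585577253083 [[0.338, 0.902, 0.269, 0.251], [-0.941, 0.325, 0.095, -0.468], [-0.002, -0.285, 0.958, 0.385], [0.0, 0.0, 0.0, 1.0]]
```

View pics/top0.png

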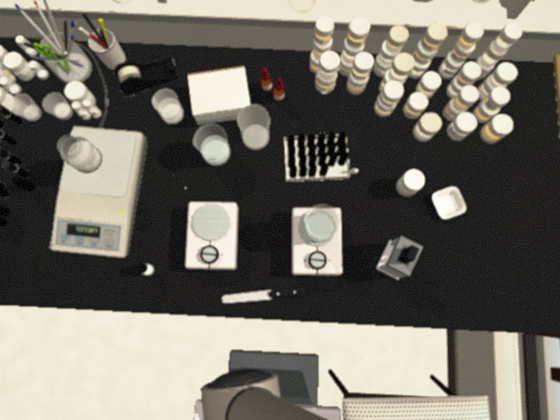

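View pics/scene0.png

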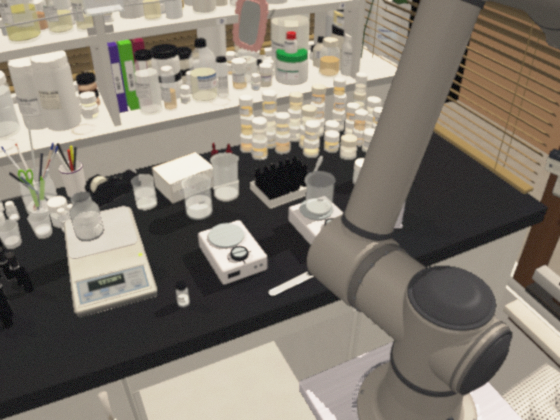

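View pics/wrist0.png

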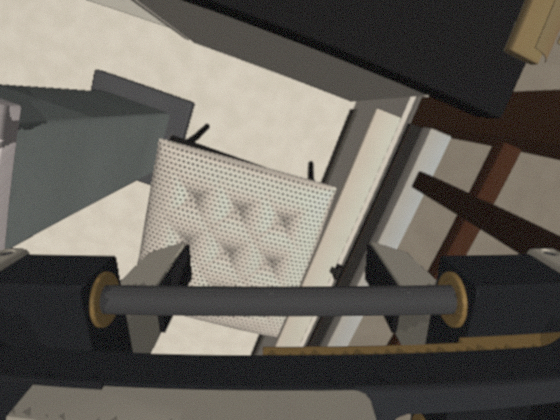

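The top view shows the beaker stirrer at (317,241) with its selector at (317,260), the empty stirrer at (212,236), the holder with screwdriver at (400,257), the jar near (410,182) and the vial near (148,270). Next I'll enlarge and measure.

```bash
python3 - <<'E'
from h import *
c=load('top0')
im=cv2.cvtColor(c['color'],cv2.COLOR_RGB2BGR)
a=cv2.resize(im[200:290,285:345],None,fx=6,fy=6,interpolation=cv2.INTER_CUBIC)
b=cv2.resize(im[220:295,365:435],None,fx=6,fy=6,interpolation=cv2.INTER_CUBIC)
out=np.zeros((540,790,3),np.uint8);out[:a.shape[0],:a.shape[1]]=a;out[:b.shape[0],370:370+b.shape[1]]=b
cv2.imwrite('pics/z0.png',out)
# dense depth points
H,W=c['range_z'].shape
uu,vv=np.meshgrid(np.arange(W),np.arange(H));P=world_d(c,np.c_[uu.ravel(),vv.ravel()]).reshape(H,W,3)
np.save('pics/P0.npy',P)
for nm,(u0,u1,v0,v1) in dict(a=(285,350,200,280),b=(180,245,195,275),h=(370,430,225,290)).items():
    Q=P[v0:v1,u0:u1].reshape(-1,3)
    for lo,hi in [(.044,.054),(.054,.066),(.095,.108),(.14,.165)]:
        s=Q[(Q[:,2]>lo)&(Q[:,2]<hi)]
        if len(s)>5:
            r=cv2.minAreaRect((s[:,:2]*1000).astype(np.float32)); print(nm,lo,len(s),np.round(s.mean(0),4),np.round(r[0],1),np.round(r[1],1),round(r[2],1))
print(P[30:280:50,30:550:80,2].round(3))
E
```

```text
a 0.044 1543 [ 0.4915 -0.0845  0.051 ] [511.5 -90. ] [149.6 109.8] 2.7
a 0.054 1175 [ 0.5121 -0.0893  0.0605] [508.2 -90.7] [143.1 103.3] 3.2
a 0.095 70 [ 0.5401 -0.0951  0.1012] [537.7 -93. ] [62.1 65.2] 56.9
a 0.14 129 [ 0.542  -0.0923  0.1423] [537.8 -93.4] [69.3 69.4] 47.7
b 0.044 1710 [0.499  0.1448 0.051 ] [511.6 147.8] [149.9 110.4] 2.0
b 0.054 1503 [0.5216 0.1477 0.0589] [509.9 146.4] [144.8 103.6] 1.4
h 0.044 25 [ 0.461  -0.2587  0.049 ] [ 475.8 -253.2] [80.5 38.4] 10.9
h 0.054 28 [ 0.4614 -0.2556  0.061 ] [ 476.8 -252.7] [83.7 40.2] 11.3
h 0.095 568 [ 0.4786 -0.2677  0.1034] [ 480.7 -272.3] [50.7 68.7] 65.3
h 0.14 171 [ 0.4793 -0.2698  0.1563] [ 479.8 -271.3] [19.2 29.3] 68.7
[[ 0.035  0.045  0.065  0.079  0.181  0.168  0.181]
 [ 0.002 -0.001  0.066  0.046  0.053  0.061  0.115]
 [ 0.002  0.063 -0.001  0.003  0.001  0.066  0.066]
 [ 0.004  0.071  0.002 -0.    -0.     0.002  0.001]
 [ 0.002  0.054  0.054  0.002  0.005  0.005 -0.   ]]
```

View pics/z0.png

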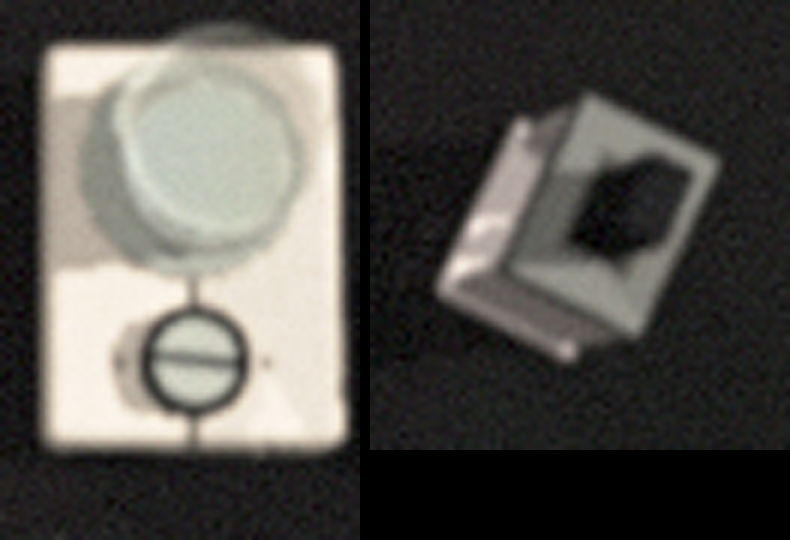

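```bash
cat >> h.py <<'E'
from scipy.spatial.transform import Rotation as Ro
def go(pos,yaw,roll=180,pitch=0,s=None):
    s=s or observe(); R0=Ro.from_euler('xyz',s['orientation'],degrees=True); R1=Ro.from_euler('xyz',[roll,pitch,yaw],degrees=True)
    d=R0.inv().apply(np.array(pos)-s['tool_pos']); r=(R0.inv()*R1).as_rotvec(degrees=True)
    print('t',round(s['t'],2),'pos',s['tool_pos'].round(4),'ori',s['orientation'].round(2),'q',s['qpos'].round(1),'F',s['wrist_force'].round(1),'T',s['torque'].round(2),'w',round(s['gripper_width'],4))
    print('row',d.round(4).tolist(),r.round(2).tolist())
E
python3 - <<'E'
from h import *
go([.48,-.272,.225],-24)
E
```

```text
t 0.15 pos [ 0.1774 -0.4938  0.1904] ori [-1.7994e+02 -1.0000e-02  1.9760e+01] q [-78.6  19.6  87.4  -0.   73.1  -8.4] F [0.3 0.2 1.1] T [ 0.05 -0.07 -0.02] w 0.0921
row [0.3597, -0.1065, -0.0344] [-0.06, 0.02, 43.76]
```

drive_tool([
  [0.36, -0.1065, -0.034, 0, 0, 43.76],
  [0.36, -0.1065, -0.034, 0, 0, 43.76],
  [0.36, -0.1065, -0.034, 0, 0, 43.76],
  [0.36, -0.1065, -0.034, 0, 0, 43.76],
  [0.36, -0.1065, -0.034, 0, 0, 43.76],
  [0.36, -0.1065, -0.034, 0, 0, 43.76],
  [0.36, -0.1065, -0.034, 0, 0, 43.76],
  [0.36, -0.1065, -0.034, 0, 0, 43.76],
  [0.36, -0.1065, -0.034, 0, 0, 43.76],
  [0.36, -0.1065, -0.034, 0, 0, 43.76],
], jaw=1)

```text
t: 0.98
tool_pos: [0.4827, -0.2696, 0.225]
orientation: [-180.0, -0.0, -23.9]
wrist_force: [-0.9, -0.3, 0.5]
gripper_width: 0.0915
```

```bash
python3 - <<'E'
from h import *
go([.48,-.272,.225],-24); snap('wrist','w1'); 
E
```

```text
t 0.98 pos [ 0.4827 -0.2696  0.225 ] ori [-1.7996e+02 -2.0000e-02 -2.3910e+01] q [-37.2  21.2  79.5   0.   79.3  76.7] F [-0.9 -0.3  0.5] T [ 0.05  0.01 -0.06] w 0.0915
row [-0.0014, 0.0033, 0.0] [-0.04, -0.02, 0.09]
```

View pics/w1.png

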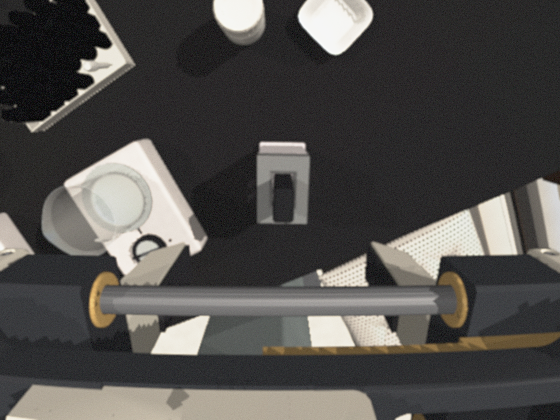

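The wrist view shows the deck around (283,188) and the handle top at (285,195), square to the image. The stirrer with the beaker is at the left.

```bash
cat >> h.py <<'E'
def cloud(c):
    H,W=c['range_z'].shape
    uu,vv=np.meshgrid(np.arange(W),np.arange(H));return world_d(c,np.c_[uu.ravel(),vv.ravel()]).reshape(H,W,3)
E
python3 - <<'E'
from h import *
c=snap('wrist','w2');P=cloud(c)[130:240,240:330].reshape(-1,3)
for lo,hi in [(.097,.107),(.15,.16)]:
    s=P[(P[:,2]>lo)&(P[:,2]<hi)];s2=s[abs(s[:,2]-np.median(s[:,2]))<.002]
    r=cv2.minAreaRect((s2[:,:2]*1000).astype(np.float32)); print(lo,len(s2),s2.mean(0).round(4),np.round(r[0],1),np.round(r[1],1),r[2])
go([.4805,-.272,.225],-24)
print(project(c,[[.4805,-.272,.157],[.4805,-.272,.102]]))
im=cv2.cvtColor(c['color'],cv2.COLOR_RGB2BGR);cv2.imwrite('pics/z2.png',cv2.resize(im[130:240,240:330],None,fx=5,fy=5,interpolation=cv2.INTER_CUBIC))
E
```

```text
0.097 2269 [ 0.4851 -0.2748  0.1024] [ 480.4 -272.9] [50.1 68.5] 65.04794311523438
0.15 694 [ 0.4813 -0.2732  0.1572] [ 481.1 -273.1] [17.5 29.5] 66.17105102539062
t 1.08 pos [ 0.4833 -0.2692  0.2248] ori [-1.7994e+02 -5.0000e-02 -2.3710e+01] q [-37.1  21.2  79.5   0.1  79.3  76.6] F [-0.3 -0.2 -0.6] T [0.01 0.05 0.05] w 0.092
row [-0.0014, 0.0036, -0.0002] [-0.06, -0.05, 0.29]
[[285.65405576 208.91490655]
 [284.58051383 192.62912905]]
```

View pics/z2.png

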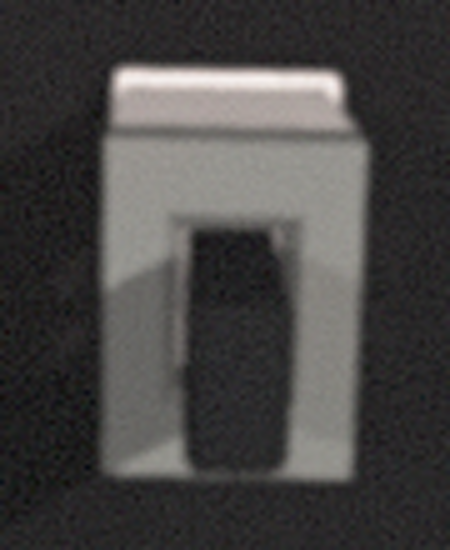

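```bash
python3 - <<'E'
from h import *
go([.4808,-.2728,.115],-24.8)
E
```

```text
t 1.08 pos [ 0.4833 -0.2692  0.2248] ori [-1.7994e+02 -5.0000e-02 -2.3710e+01] q [-37.1  21.2  79.5   0.1  79.3  76.6] F [-0.3 -0.2 -0.6] T [0.01 0.05 0.05] w 0.092
row [-0.0009, 0.0044, 0.1098] [-0.06, -0.05, 1.09]
```

drive_tool([
  [-0.0009, 0.0044, 0.0, 0, 0, 1.1],
  [-0.0009, 0.0044, 0.03, 0, 0, 1.1],
  [-0.0009, 0.0044, 0.06, 0, 0, 1.1],
  [-0.0009, 0.0044, 0.09, 0, 0, 1.1],
  [-0.0009, 0.0044, 0.11, 0, 0, 1.1],
  [-0.0009, 0.0044, 0.11, 0, 0, 1.1],
  [-0.0009, 0.0044, 0.11, 0, 0, 1.1],
])

```text
t: 1.67
tool_pos: [0.4762, -0.2767, 0.1145]
orientation: [-180.0, 0.1, -25.2]
wrist_force: [-0.5, -0.1, 0.2]
gripper_width: 0.0918
```

```bash
python3 - <<'E'
from h import *
go([.4808,-.2728,.115],-24.8)
E
```

```text
t 1.67 pos [ 0.4762 -0.2767  0.1145] ori [-1.7999e+02  1.4000e-01 -2.5240e+01] q [-38.1  26.4  89.5  -0.   64.2  77.1] F [-0.5 -0.1  0.2] T [ 0.05  0.07 -0.06] w 0.0918
row [0.0025, -0.0055, -0.0006] [-0.01, 0.14, -0.44]
```

drive_tool([
  [0, 0, 0, 0, 0, 0],
  [0, 0, 0, 0, 0, 0],
  [0, 0, 0, 0, 0, 0],
  [0, 0, 0, 0, 0, 0],
])

```text
t: 2.0
tool_pos: [0.4781, -0.2763, 0.1161]
orientation: [180.0, -0.1, -25.1]
wrist_force: [0.4, 0.2, 0.7]
gripper_width: 0.0918
```

```bash
python3 - <<'E'
from h import *
go([.4808,-.2728,.115],-24.8)
E
```

```text
t 2.0 pos [ 0.4781 -0.2763  0.1161] ori [ 1.7997e+02 -1.3000e-01 -2.5120e+01] q [-38.   26.3  89.4  -0.   64.1  77.1] F [0.4 0.2 0.7] T [0.01 0.03 0.02] w 0.0918
row [0.0009, -0.0043, 0.0011] [0.03, -0.13, -0.32]
```

drive_tool([
  [0.001, -0.004, 0, 0, 0, -0.3],
  [0.001, -0.004, 0, 0, 0, -0.3],
  [0.001, -0.004, 0, 0, 0, -0.3],
  [0.001, -0.004, 0, 0, 0, -0.3],
  [0.001, -0.004, 0, 0, 0, -0.3],
])

```text
t: 2.42
tool_pos: [0.4803, -0.2726, 0.1149]
orientation: [180.0, 0.0, -24.8]
wrist_force: [-0.1, 0.4, -0.6]
gripper_width: 0.0919
```

```bash
python3 - <<'E'
from h import *
go([.4808,-.2728,.115],-24.8)
c=snap('wrist','w3')
E
```

```text
t 2.42 pos [ 0.4803 -0.2726  0.1149] ori [180.     0.   -24.79] q [-37.5  26.5  89.4  -0.   64.2  77.3] F [-0.1  0.4 -0.6] T [0.07 0.04 0.01] w 0.0919
row [0.0005, -0.0, -0.0001] [0.0, 0.0, 0.01]
```

View pics/w3.png

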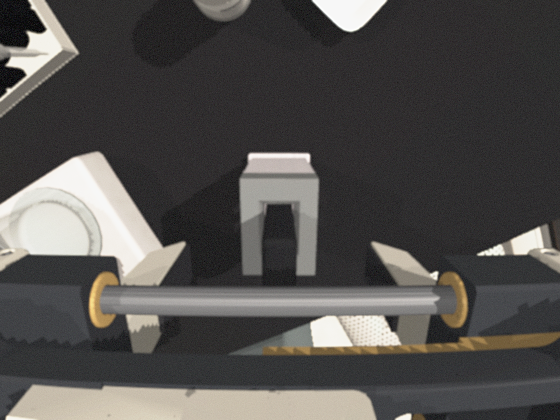

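The handle sits centred between the fingers, at (280,245). Closing now.

drive_tool([
  [0, 0, 0, 0, 0, 0],
  [0, 0, 0, 0, 0, 0],
  [0, 0, 0, 0, 0, 0],
  [0, 0, 0, 0, 0, 0],
  [0, 0, 0, 0, 0, 0],
  [0, 0, 0, 0, 0, 0],
  [0, 0, 0, 0, 0, 0],
  [0, 0, 0, 0, 0, 0],
  [0, 0, 0, 0, 0, 0],
  [0, 0, 0, 0, 0, 0],
], jaw=0, grip_force=50)

```text
t: 3.3
tool_pos: [0.4803, -0.2727, 0.1149]
orientation: [180.0, -0.0, -24.8]
wrist_force: [-0.3, 0.0, -0.2]
gripper_width: 0.0294
```

```bash
python3 - <<'E'
from h import *
go([.4808,-.2728,.115],-24.8)
E
```

```text
t 3.3 pos [ 0.4803 -0.2727  0.1149] ori [180.   -0.  -24.8] q [-37.5  26.5  89.4  -0.   64.2  77.3] F [-0.3  0.  -0.2] T [ 0.05  0.02 -0.04] w 0.0294
row [0.0005, -0.0001, -0.0001] [0.0, -0.0, -0.0]
```

drive_tool([
  [0, 0, 0, 0, 0, 0],
  [0, 0, 0, 0, 0, 0],
  [0, 0, 0, 0, 0, 0],
  [0, 0, 0, 0, 0, 0],
  [0, 0, 0, 0, 0, 0],
])

```text
t: 3.72
tool_pos: [0.4803, -0.2727, 0.1149]
orientation: [180.0, -0.0, -24.8]
wrist_force: [0.4, 0.2, -0.5]
gripper_width: 0.0171
```

```bash
python3 - <<'E'
from h import *
go([.4808,-.2728,.115],-24.8)
E
```

```text
t 3.72 pos [ 0.4803 -0.2727  0.1149] ori [179.99  -0.   -24.8 ] q [-37.5  26.5  89.4  -0.   64.2  77.3] F [ 0.4  0.2 -0.5] T [0.08 0.04 0.05] w 0.0171
row [0.0005, -0.0001, -0.0001] [0.01, -0.0, -0.0]
```

drive_tool([
  [0, 0, -0.015, 0, 0, 0],
  [0, 0, -0.035, 0, 0, 0],
  [0, 0, -0.06, 0, 0, 0],
  [0, 0, -0.09, 0, 0, 0],
  [0, 0, -0.12, 0, 0, 0],
  [0, 0, -0.13, 0, 0, 0],
  [0, 0, -0.13, 0, 0, 0],
  [0, 0, -0.13, 0, 0, 0],
  [0, 0, -0.13, 0, 0, 0],
  [0, 0, -0.13, 0, 0, 0],
])

```text
t: 4.55
tool_pos: [0.4795, -0.2721, 0.2428]
orientation: [-180.0, 0.2, -24.8]
wrist_force: [1.4, 0.1, -1.6]
gripper_width: 0.0172
```

```bash
python3 - <<'E'
from h import *
go([.4803,-.2727,.2449],-24.8)
c=snap('wrist','w4')
s=observe();R=Ro.from_euler('xyz',s['orientation'],degrees=True)
print(project(c,[s['tool_pos']+R.apply([dx,0,.099]) for dx in (-.009,0,.009)]))
# selector a geometry from top depth: estimated
c=load('top0');P=np.load('pics/P0.npy')
for nm,(u0,u1,v0,v1) in dict(a=(285,350,200,280),b=(180,245,195,275)).items():
    Q=P[v0:v1,u0:u1].reshape(-1,3);s=Q[(abs(Q[:,2]-.05)<.0045)]
    hull=(s[:,:2]*1000).astype(np.float32);r=cv2.minAreaRect(hull);print(nm,r)
    cc=np.array(r[0])/1000;a=np.radians(r[2]);print('slot',cc-.045*np.array([np.cos(a),np.sin(a)]))
E
```

```text
t 4.55 pos [ 0.4795 -0.2721  0.2428] ori [-179.95    0.22  -24.81] q [-37.5  20.6  77.6  -0.   82.   77.3] F [ 1.4  0.1 -1.6] T [ 0.06 -0.03  0.02] w 0.0172
row [0.001, 0.0002, -0.0021] [-0.05, 0.22, -0.01]
[[277.82496895 205.29522634]
 [277.82547445 195.83370209]
 [277.82599368 186.21388698]]
a ((511.41461181640625, -89.85270690917969), (149.44418334960938, 109.49279022216797), 2.7217366695404053)
slot [ 0.46646537 -0.09198955]
b ((511.27935791015625, 147.61593627929688), (149.56759643554688, 110.2391357421875), 2.257155179977417)
slot [0.46631427 0.14584363]
```

View pics/w4.png

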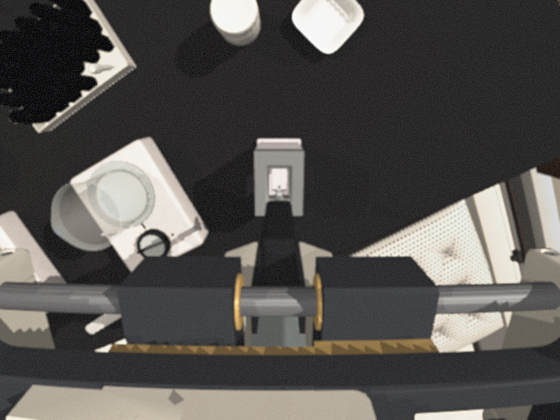

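The handle is held upright. The tip is near (278,190), still above the dark pocket. Now over to the selector.

```bash
python3 - <<'E'
from h import *
s=observe();s['tool_pos']=np.array([.4803,-.2727,.2449]);s['orientation']=np.array([180,0,-24.8])
go([.4665,-.092,.2],84,s=s)
E
```

```text
t 4.6 pos [ 0.4803 -0.2727  0.2449] ori [180.    0.  -24.8] q [-37.5  20.6  77.5  -0.   82.1  77.3] F [ 0.6 -1.  -1.3] T [ 0.11  0.03 -0.01] w 0.0172
row [-0.0883, -0.1582, 0.0449] [0.0, 0.0, -108.8]
```

drive_tool([
  [-0.0883, -0.1582, 0, 0, 0, -108.8],
  [-0.0883, -0.1582, 0, 0, 0, -108.8],
  [-0.0883, -0.1582, 0, 0, 0, -108.8],
  [-0.0883, -0.1582, 0, 0, 0, -108.8],
  [-0.0883, -0.1582, 0, 0, 0, -108.8],
  [-0.0883, -0.1582, 0, 0, 0, -108.8],
  [-0.0883, -0.1582, 0, 0, 0, -108.8],
  [-0.0883, -0.1582, 0, 0, 0, -108.8],
  [-0.0883, -0.1582, 0, 0, 0, -108.8],
  [-0.0883, -0.1582, 0, 0, 0, -108.8],
])

```text
t: 5.43
tool_pos: [0.4661, -0.0917, 0.2439]
orientation: [-179.9, 0.0, 47.2]
wrist_force: [1.0, 0.6, -0.9]
gripper_width: 0.0171
```

```bash
python3 - <<'E'
from h import *
go([.4665,-.092,.2],84)
E
```

```text
t 5.43 pos [ 0.4661 -0.0917  0.2439] ori [-1.7991e+02  4.0000e-02  4.7190e+01] q [-20.4  12.1  89.2  -0.   78.8  22.4] F [ 1.   0.6 -0.9] T [-0.04 -0.06  0.06] w 0.0171
row [0.0001, 0.0006, 0.0439] [-0.1, 0.01, -36.81]
```

drive_tool([
  [0, 0, 0, 0, 0, -37.2],
  [0, 0, 0.02, 0, 0, -37.2],
  [0, 0, 0.045, 0, 0, -37.2],
  [0, 0, 0.045, 0, 0, -37.2],
  [0, 0, 0.045, 0, 0, -37.2],
  [0, 0, 0.045, 0, 0, -37.2],
  [0, 0, 0.045, 0, 0, -37.2],
  [0, 0, 0.045, 0, 0, -37.2],
  [0, 0, 0.045, 0, 0, -37.2],
  [0, 0, 0.045, 0, 0, -37.2],
])

```text
t: 6.27
tool_pos: [0.4665, -0.092, 0.2]
orientation: [180.0, 0.0, 83.9]
wrist_force: [-1.1, -0.2, -1.0]
gripper_width: 0.017
```

```bash
python3 - <<'E'
from h import *
go([.4665,-.092,.2],84)
c=snap('wrist','w5')
s=observe();R=Ro.from_euler('xyz',s['orientation'],degrees=True)
print(project(c,[s['tool_pos']+R.apply([dx,0,.1029]) for dx in (-.009,0,.009)]),project(c,[.4665,-.092,.06]))
c=snap('top','t5')
im=cv2.cvtColor(c['color'],cv2.COLOR_RGB2BGR);cv2.imwrite('pics/z5.png',cv2.resize(im[190:300,260:370],None,fx=5,fy=5,interpolation=cv2.INTER_CUBIC))
E
```

```text
t 6.27 pos [ 0.4665 -0.092   0.2   ] ori [1.7999e+02 1.0000e-02 8.3920e+01] q [-20.4  14.   93.8  -0.   72.2 -14.3] F [-1.1 -0.2 -1. ] T [-0.02 -0.14 -0.02] w 0.017
row [0.0, -0.0, -0.0] [0.01, 0.01, -0.08]
[[277.39175161 203.5128089 ]
 [277.38499683 194.14960246]
 [277.37819191 184.63288644]] [[277.35905874 185.11304433]]
```

View pics/w5.png

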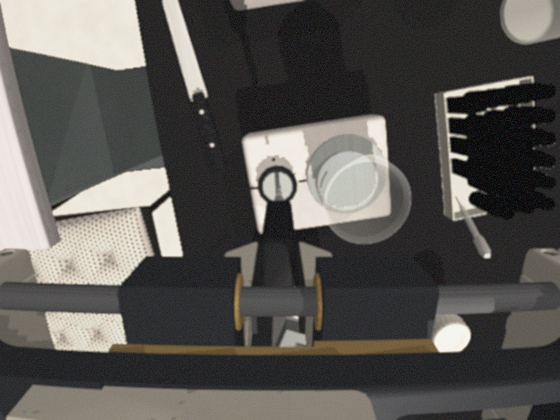

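View pics/z5.png

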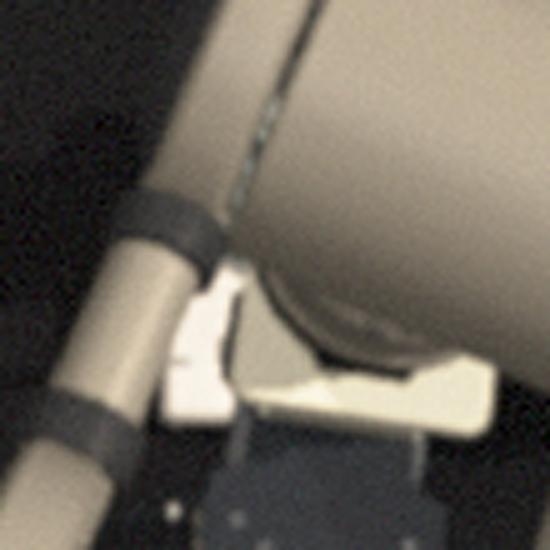

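Top is blocked. The wrist view shows the selector at (277,183) with the handle below it at (278,235). I'll zoom in.

```bash
python3 - <<'E'
from h import *
c=load('w5')
im=cv2.cvtColor(c['color'],cv2.COLOR_RGB2BGR);cv2.imwrite('pics/z5b.png',cv2.resize(im[145:235,235:320],None,fx=6.5,fy=6.5,interpolation=cv2.INTER_CUBIC))
E
```

```text
(no output)
```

View pics/z5b.png

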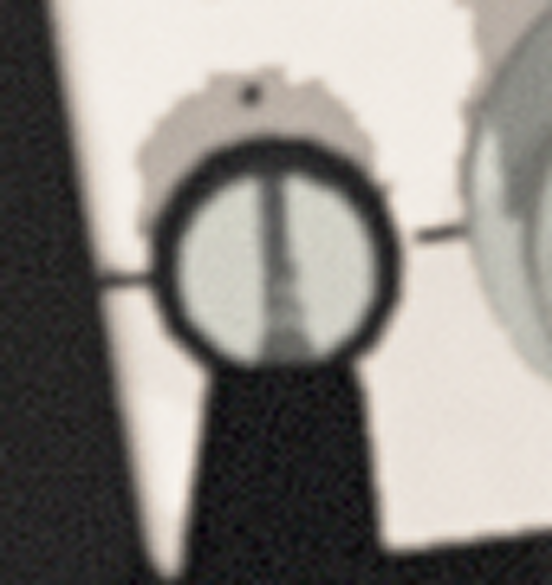

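```bash
python3 - <<'E'
from h import *
def rect(c,ctr,N=200,mm=0.25,z=.06,yaw=0):
    # orthophoto at height z, axes along yaw
    g=(np.arange(N)-N/2+.5)*mm/1000
    X,Y=np.meshgrid(g,-g)  # col = local x, row = -local y
    a=np.radians(yaw);W=np.stack([ctr[0]+X*np.cos(a)-Y*np.sin(a),ctr[1]+X*np.sin(a)+Y*np.cos(a),np.full_like(X,z)],-1)
    uv=project(c,W).reshape(N,N,2).astype(np.float32)
    return cv2.remap(cv2.cvtColor(c['color'],cv2.COLOR_RGB2BGR),uv[...,0],uv[...,1],cv2.INTER_CUBIC)
outs=[]
for f in ['top0','w5','w4','w1']:
    o=rect(load(f),(.4665,-.092));outs.append(cv2.resize(o,(390,290) if 0 else (390,390)))
    g=cv2.cvtColor(o,cv2.COLOR_BGR2GRAY)
    # dark collar ring centre via dark mask centroid of filled contour
    m=(cv2.GaussianBlur(g,(5,5),0)<90).astype(np.uint8)
    cs,_=cv2.findContours(m,cv2.RETR_EXTERNAL,cv2.CHAIN_APPROX_NONE)
    for k in cs:
        (x,y),r=cv2.minEnclosingCircle(k)
        if cv2.contourArea(k)>3000: print(f,'blob',(x-99.5)*.25,-(y-99.5)*.25,r*.25)
cv2.imwrite('pics/ortho.png',np.vstack([np.hstack(outs[:2]),np.hstack(outs[2:])])[:, :780] if 0 else cv2.resize(np.vstack([np.hstack(outs[:2]),np.hstack(outs[2:])]),(600,600)))
E
```

```text
top0 blob -1.9395561218261719 0.3333015441894531 19.562400817871094
w5 blob -1.75 -3.8892040252685547 24.490720748901367
w4 blob -5.490346908569336 2.6754322052001953 29.471799850463867
w1 blob 1.625 -2.1339282989501953 22.808332443237305
```

View pics/ortho.png

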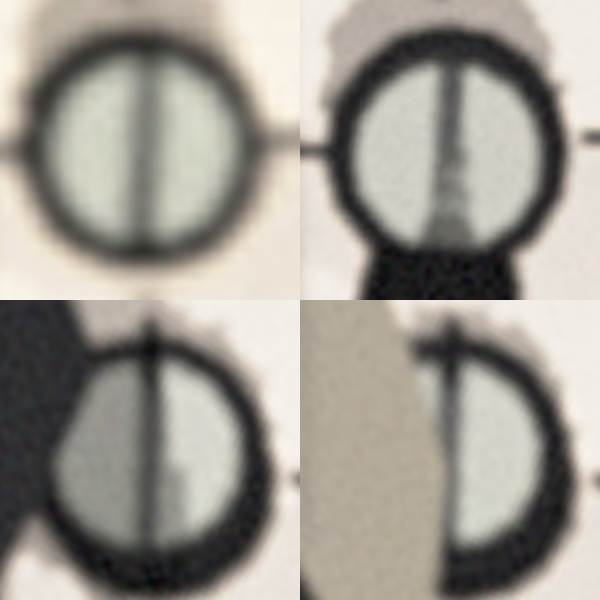

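```bash
cat >> h.py <<'E'
def rect(c,ctr,N=200,mm=0.25,z=.06,yaw=0):
    g=(np.arange(N)-N/2+.5)*mm/1000
    X,Y=np.meshgrid(g,-g)
    a=np.radians(yaw);W=np.stack([ctr[0]+X*np.cos(a)-Y*np.sin(a),ctr[1]+X*np.sin(a)+Y*np.cos(a),np.full_like(X,z)],-1)
    uv=project(c,W).reshape(N,N,2).astype(np.float32)
    return cv2.remap(cv2.cvtColor(c['color'],cv2.COLOR_RGB2BGR),uv[...,0],uv[...,1],cv2.INTER_CUBIC)
E
python3 - <<'E'
from h import *
for f in ['top0','w5','w4']:
    g=cv2.cvtColor(rect(load(f),(.4665,-.092)),cv2.COLOR_BGR2GRAY).astype(float)
    xs=(np.arange(200)-99.5)*.25; R=[]
    for r in range(50,160,5):
        sel=abs(xs)<5.5; line=g[r-2:r+3,sel].mean(0); w=np.clip(np.percentile(line,75)-20-line,0,None); 
        R.append((-(r-99.5)*.25,(w*xs[sel]).sum()/w.sum(),w.sum(),line.min()))
    R=np.array(R);print(f);print(R.round(2).tolist())
    up=R[(R[:,0]>(1.5 if f=='w5' else -9))&(R[:,0]<11)];p=np.polyfit(up[:,0],up[:,1],1);print('x=',p, 'angle',90-np.degrees(np.arctan(p[0])))
E
```

```text
top0
[[12.38, -0.15, 353.1, 123.2], [11.12, -0.23, 460.85, 129.8], [9.88, -0.29, 590.1, 130.4], [8.62, -0.38, 696.4, 128.0], [7.38, -0.43, 645.0, 128.0], [6.12, -0.52, 625.8, 128.0], [4.88, -0.55, 646.4, 127.4], [3.62, -0.63, 636.6, 126.8], [2.38, -0.71, 634.2, 126.0], [1.12, -0.73, 636.2, 126.8], [-0.12, -0.81, 674.4, 126.8], [-1.38, -0.94, 696.4, 123.0], [-2.62, -1.0, 708.6, 120.6], [-3.88, -0.99, 708.25, 121.0], [-5.12, -1.1, 742.4, 119.8], [-6.38, -1.24, 785.6, 118.4], [-7.62, -1.35, 781.45, 120.4], [-8.88, -1.46, 781.55, 122.0], [-10.12, -1.47, 780.8, 119.6], [-11.38, -1.5, 741.0, 116.0], [-12.62, -1.51, 534.5, 111.6], [-13.88, -1.44, 322.8, 93.8]]
x= [ 0.05895226 -0.85037344] angle 86.626188927854
w5
[[12.38, 0.28, 1066.7, 85.0], [11.12, 0.22, 1396.8, 85.8], [9.88, 0.14, 1417.8, 85.0], [8.62, 0.07, 1376.7, 88.6], [7.38, 0.03, 1308.75, 91.6], [6.12, -0.09, 1299.8, 94.6], [4.88, -0.18, 1363.2, 89.8], [3.62, -0.18, 1345.2, 91.2], [2.38, -0.22, 1327.5, 93.2], [1.12, -0.25, 1261.2, 95.4], [-0.12, -0.04, 1385.4, 96.4], [-1.38, 0.05, 1343.1, 99.0], [-2.62, -0.18, 1191.5, 109.6], [-3.8
[... 324 characters left out ...]
6
w4
[[12.38, -0.57, 1389.4, 49.2], [11.12, -0.43, 1337.2, 56.0], [9.88, -0.34, 1144.95, 68.0], [8.62, -0.19, 988.1, 72.6], [7.38, -0.07, 749.2, 77.2], [6.12, -0.09, 711.95, 79.6], [4.88, -0.06, 726.05, 79.4], [3.62, -0.1, 697.35, 79.8], [2.38, -0.09, 697.7, 78.2], [1.12, -0.14, 658.8, 78.6], [-0.12, -0.21, 670.85, 81.4], [-1.38, -0.24, 661.7, 81.8], [-2.62, -0.2, 585.95, 77.6], [-3.88, -0.28, 573.95, 79.0], [-5.12, -0.35, 548.6, 80.0], [-6.38, -0.48, 509.8, 80.4], [-7.62, -0.49, 470.8, 82.0], [-8.88, -0.43, 484.1, 81.2], [-10.12, -0.48, 521.4, 81.0], [-11.38, -0.54, 530.0, 78.8], [-12.62, -0.64, 574.2, 74.6], [-13.88, -0.65, 358.2, 79.8]]
x= [ 0.01727279 -0.24388506] angle 89.01044035490122
```

drive_tool([
  [-0.0005, -0.0004, 0.01, 0, 0, -2.8],
  [-0.0005, -0.0004, 0.02, 0, 0, -2.8],
  [-0.0005, -0.0004, 0.029, 0, 0, -2.8],
  [-0.0005, -0.0004, 0.029, 0, 0, -2.8],
  [-0.0005, -0.0004, 0.029, 0, 0, -2.8],
  [-0.0005, -0.0004, 0.029, 0, 0, -2.8],
  [-0.0005, -0.0004, 0.029, 0, 0, -2.8],
])

```text
t: 6.95
tool_pos: [0.4665, -0.0926, 0.1715]
orientation: [179.9, 0.0, 86.8]
wrist_force: [-0.4, 0.2, -0.4]
gripper_width: 0.017
```

```bash
python3 - <<'E'
from h import *
go([.4661,-.0925,.171],86.8)
c=snap('wrist','w6')
s=observe();R=Ro.from_euler('xyz',s['orientation'],degrees=True)
print(project(c,[s['tool_pos']+R.apply([dx,0,.1029]) for dx in (-.009,0,.009)]))
im=cv2.cvtColor(c['color'],cv2.COLOR_RGB2BGR);cv2.imwrite('pics/z6.png',cv2.resize(im[150:230,240:315],None,fx=7.5,fy=7.5,interpolation=cv2.INTER_CUBIC))
E
```

```text
t 6.95 pos [ 0.4665 -0.0926  0.1715] ori [1.7994e+02 2.0000e-02 8.6800e+01] q [-20.5  15.4  96.6  -0.   67.9 -17.3] F [-0.4  0.2 -0.4] T [ 0.02 -0.18  0.04] w 0.017
row [0.0001, -0.0004, 0.0005] [0.06, 0.02, 0.0]
[[277.38174634 203.48151107]
 [277.37826836 194.11987666]
 [277.37479536 184.60481536]]
```

View pics/z6.png

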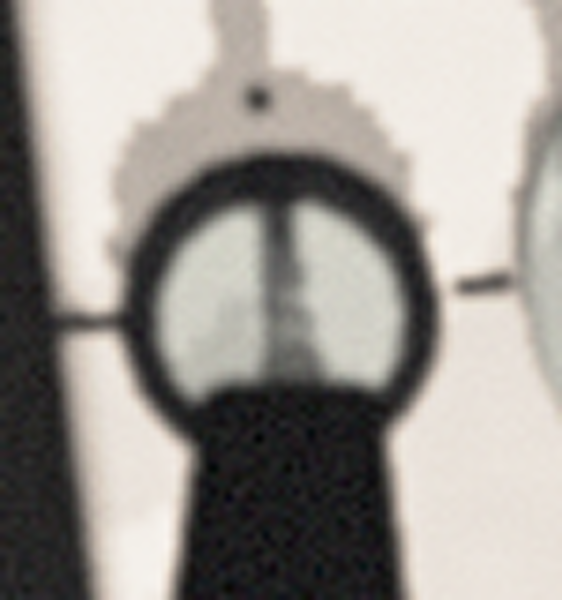

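```bash
cat >> h.py <<'E'
def prof(f,v0,v1,u0=262,u1=294):
    g=cv2.cvtColor(load(f)['color'],cv2.COLOR_RGB2GRAY).astype(int)
    print('     ',list(range(u0,u1)))
    for v in range(v0,v1): print(v,g[v,u0:u1].tolist())
E
python3 - <<'E'
from h import *
prof('w6',174,206)
E
```

```text
[262, 263, 264, 265, 266, 267, 268, 269, 270, 271, 272, 273, 274, 275, 276, 277, 278, 279, 280, 281, 282, 283, 284, 285, 286, 287, 288, 289, 290, 291, 292, 293]
174 [162, 147, 118, 85, 55, 29, 38, 39, 41, 41, 33, 31, 31, 31, 39, 34, 37, 45, 45, 45, 42, 44, 45, 29, 37, 35, 52, 82, 107, 137, 160, 173]
175 [133, 110, 74, 49, 43, 45, 42, 46, 47, 31, 37, 30, 34, 38, 33, 33, 36, 43, 47, 53, 47, 45, 47, 38, 41, 37, 28, 44, 63, 100, 137, 163]
176 [95, 60, 35, 34, 39, 39, 43, 49, 50, 55, 58, 61, 48, 45, 38, 38, 42, 63, 84, 91, 79, 61, 46, 53, 44, 38, 38, 32, 49, 66, 99, 143]
177 [62, 38, 38, 47, 41, 43, 56, 68, 84, 102, 106, 108, 89, 69, 52, 50, 75, 115, 142, 144, 128, 101, 79, 60, 45, 44, 42, 40, 41, 43, 70, 115]
178 [39, 33, 48, 45, 49, 66, 88, 117, 140, 157, 160, 150, 121, 87, 63, 66, 91, 143, 179, 189, 182, 159, 132, 104, 81, 58, 48, 40, 41, 41, 45, 78]
179 [38, 39, 51, 44, 72, 102, 138, 164, 187, 200, 199, 183, 145, 98, 69, 63, 99, 152, 191, 205, 205, 197, 180, 157, 129, 92, 65, 51, 43, 35, 40, 54]
180 [38, 45, 51, 74, 108, 150, 179, 196, 205, 211, 208, 200, 158, 108, 71, 62, 99, 152, 19
[... 3284 characters left out ...]
9, 173, 136, 77, 41]
201 [55, 102, 141, 169, 167, 146, 123, 103, 83, 75, 79, 72, 66, 51, 46, 42, 47, 42, 47, 47, 50, 69, 73, 83, 84, 96, 111, 131, 124, 92, 56, 43]
202 [42, 68, 106, 134, 137, 106, 71, 48, 30, 32, 34, 30, 29, 30, 35, 28, 20, 31, 30, 28, 30, 30, 31, 38, 37, 34, 52, 65, 68, 53, 44, 44]
203 [35, 36, 65, 87, 91, 68, 32, 21, 18, 27, 29, 20, 22, 17, 35, 25, 28, 27, 29, 22, 20, 25, 27, 25, 23, 22, 29, 32, 39, 44, 39, 56]
204 [46, 36, 41, 53, 41, 35, 22, 24, 28, 25, 30, 34, 26, 28, 23, 25, 26, 27, 15, 27, 19, 31, 29, 34, 24, 27, 30, 21, 22, 26, 50, 78]
205 [68, 43, 34, 31, 28, 29, 28, 21, 32, 27, 17, 31, 12, 28, 31, 17, 24, 26, 33, 17, 24, 26, 37, 29, 33, 28, 18, 32, 38, 39, 79, 130]
```

The blade's tip edge is about 1.2 px right of the slot (278.1 against 276.9). Shifting left.

drive_tool([
  [0, -0.0008, 0.003, 0, 0, 0],
  [0, -0.0008, 0.003, 0, 0, 0],
  [0, -0.0008, 0.003, 0, 0, 0],
  [0, -0.0008, 0.003, 0, 0, 0],
  [0, -0.0008, 0.003, 0, 0, 0],
  [0, -0.0008, 0.003, 0, 0, 0],
  [0, -0.0008, 0.003, 0, 0, 0],
])

```text
t: 7.58
tool_pos: [0.4653, -0.0924, 0.1679]
orientation: [180.0, 0.0, 86.8]
wrist_force: [1.4, 0.7, -1.0]
gripper_width: 0.0169
```

```bash
python3 - <<'E'
from h import *
go([.4653,-.0925,.168],86.8)
c=snap('wrist','w7')
prof('w7',177,202,268,290)
im=cv2.cvtColor(c['color'],cv2.COLOR_RGB2BGR);cv2.imwrite('pics/z7.png',cv2.resize(im[150:230,240:315],None,fx=7.5,fy=7.5,interpolation=cv2.INTER_CUBIC))
E
```

```text
t 7.58 pos [ 0.4653 -0.0924  0.1679] ori [1.800e+02 1.000e-02 8.681e+01] q [-20.5  15.5  97.1  -0.   67.4 -17.3] F [ 1.4  0.7 -1. ] T [-0.   -0.08  0.01] w 0.0169
row [-0.0001, 0.0, -0.0001] [0.0, 0.01, 0.01]
      [268, 269, 270, 271, 272, 273, 274, 275, 276, 277, 278, 279, 280, 281, 282, 283, 284, 285, 286, 287, 288, 289]
177 [46, 42, 49, 50, 49, 49, 53, 57, 46, 40, 40, 53, 67, 86, 93, 85, 68, 57, 47, 43, 47, 42]
178 [48, 54, 71, 85, 89, 93, 94, 95, 76, 53, 49, 65, 91, 132, 148, 140, 113, 94, 67, 50, 45, 40]
179 [56, 84, 113, 142, 147, 135, 127, 122, 94, 73, 67, 76, 116, 169, 190, 184, 165, 142, 116, 91, 71, 55]
180 [91, 125, 161, 185, 188, 171, 145, 125, 104, 83, 77, 82, 122, 178, 206, 207, 202, 185, 164, 143, 115, 84]
181 [143, 171, 191, 204, 202, 182, 148, 132, 105, 87, 89, 84, 125, 174, 206, 208, 209, 211, 197, 184, 164, 131]
182 [185, 201, 206, 212, 202, 175, 148, 127, 104, 93, 90, 83, 123, 173, 203, 211, 206, 212, 210, 203, 198, 174]
183 [201, 206, 210, 207, 198, 175, 148, 128, 105, 95, 92, 89, 123, 174, 202, 210, 210, 209, 211, 209, 210, 198]
184 [206, 210, 206, 208, 198, 17
[... 1297 characters left out ...]
 147, 180, 201, 208, 206, 206, 204, 206, 206]
196 [186, 184, 185, 186, 186, 185, 171, 144, 114, 105, 109, 109, 113, 131, 164, 196, 208, 207, 210, 208, 204, 208]
197 [185, 189, 189, 187, 189, 180, 160, 128, 103, 99, 104, 104, 103, 116, 143, 177, 199, 207, 209, 209, 209, 211]
198 [188, 182, 182, 184, 185, 176, 151, 113, 97, 98, 99, 105, 104, 105, 130, 165, 192, 202, 204, 208, 206, 206]
199 [186, 184, 171, 169, 170, 157, 132, 100, 87, 94, 94, 95, 99, 101, 110, 147, 171, 181, 192, 196, 197, 203]
200 [164, 150, 139, 132, 128, 123, 106, 79, 71, 67, 77, 75, 75, 74, 87, 110, 134, 140, 147, 157, 168, 181]
201 [121, 100, 83, 74, 73, 68, 58, 53, 48, 39, 47, 46, 45, 49, 52, 63, 76, 85, 85, 96, 107, 137]
```

View pics/z7.png

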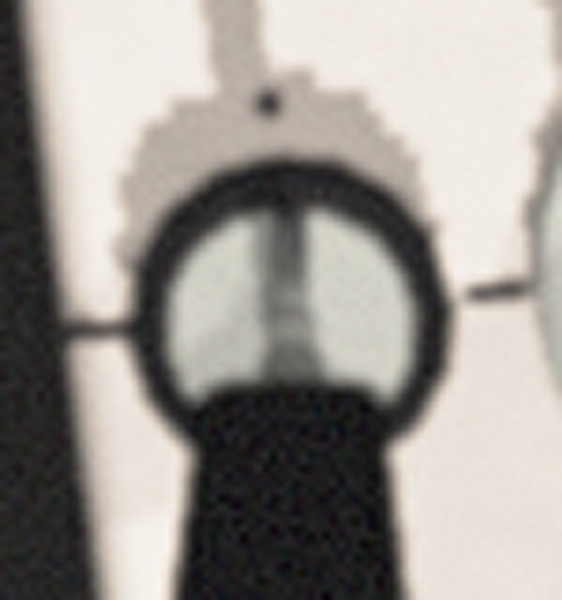

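```bash
python3 - <<'E'
from h import *
o=[]
for f in ['w6','w7']:
    im=cv2.cvtColor(load(f)['color'],cv2.COLOR_RGB2BGR)
    o.append(cv2.resize(im[172:206,260:295],None,fx=11,fy=16,interpolation=cv2.INTER_CUBIC))
o=np.hstack(o);o=np.clip((o.astype(float)-40)*1.4,0,255);cv2.imwrite('pics/z7b.png',o)
E
```

```text
[ WARN:0@0.629] global loadsave.cpp:1063 imwrite_ Unsupported depth image for selected encoder is fallbacked to CV_8U.
```

View pics/z7b.png

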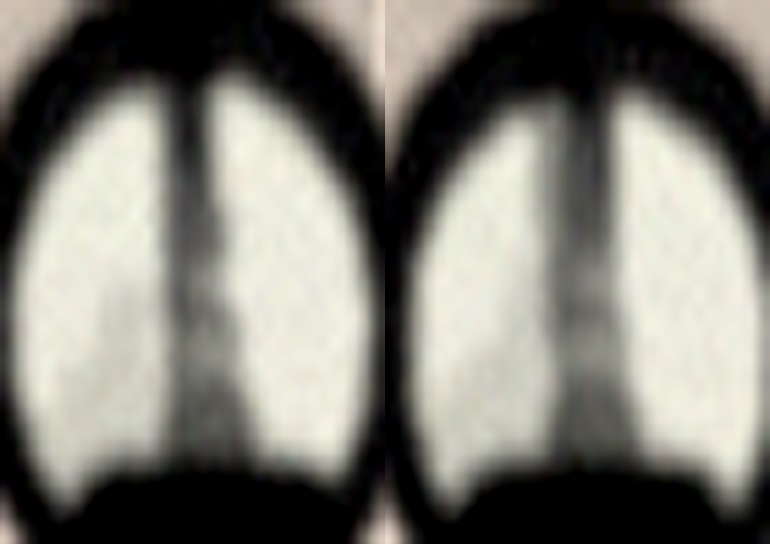

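The blade's right edge (279.8) now lies inside the slot's extent (275.8–280.3), so the two agree. Lowering gently while watching the force.

drive_tool([
  [0, 0, 0.002, 0, 0, 0],
  [0, 0, 0.004, 0, 0, 0],
  [0, 0, 0.006, 0, 0, 0],
  [0, 0, 0.007, 0, 0, 0],
  [0, 0, 0.007, 0, 0, 0],
  [0, 0, 0.007, 0, 0, 0],
])

```text
t: 8.13
tool_pos: [0.4652, -0.0924, 0.1608]
orientation: [-180.0, 0.0, 86.8]
wrist_force: [0.3, -0.2, -0.6]
gripper_width: 0.0166
```

```bash
python3 - <<'E'
from h import *
go([.4653,-.0925,.161],86.8)
E
```

```text
t 8.13 pos [ 0.4652 -0.0924  0.1608] ori [-179.99    0.     86.81] q [-20.5  16.   97.7  -0.   66.4 -17.3] F [ 0.3 -0.2 -0.6] T [-0.03 -0.09 -0.02] w 0.0166
row [-0.0001, 0.0001, -0.0002] [-0.01, 0.0, 0.01]
```

drive_tool([
  [0, 0, 0.001, 0, 0, 0],
  [0, 0, 0.002, 0, 0, 0],
  [0, 0, 0.003, 0, 0, 0],
  [0, 0, 0.004, 0, 0, 0],
  [0, 0, 0.004, 0, 0, 0],
  [0, 0, 0.004, 0, 0, 0],
])

```text
t: 8.63
tool_pos: [0.4652, -0.0924, 0.1568]
orientation: [-180.0, 0.0, 86.8]
wrist_force: [-0.0, 0.1, 0.0]
gripper_width: 0.017
```

```bash
python3 - <<'E'
from h import *
go([.4653,-.0925,.157],86.8)
c=snap('wrist','w8')
im=cv2.cvtColor(c['color'],cv2.COLOR_RGB2BGR);cv2.imwrite('pics/z8.png',cv2.resize(im[140:230,240:325],None,fx=6.5,fy=6.5,interpolation=cv2.INTER_CUBIC))
E
```

```text
t 8.63 pos [ 0.4652 -0.0924  0.1568] ori [-179.99    0.     86.81] q [-20.5  16.2  98.1  -0.   65.8 -17.3] F [-0.   0.1  0. ] T [-0.05 -0.12 -0.04] w 0.017
row [-0.0001, 0.0001, -0.0002] [-0.01, 0.0, 0.01]
```

View pics/z8.png

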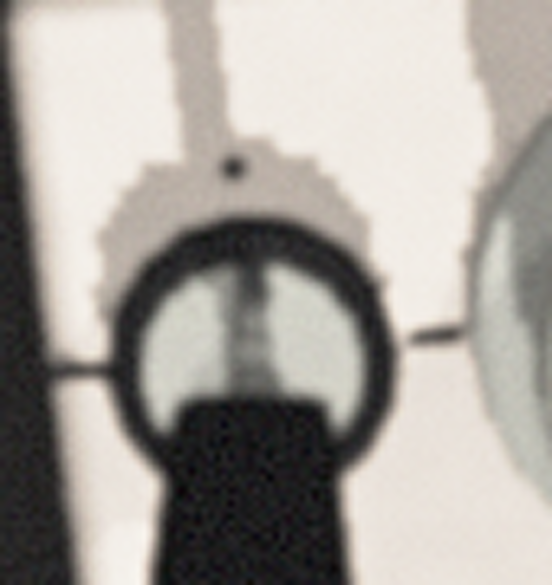

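The blade is in with zero force, tip about 6 mm deep. Turning clockwise in steps.

drive_tool([
  [0, 0, 0, 0, 0, 4],
  [0, 0, 0, 0, 0, 8],
  [0, 0, 0, 0, 0, 12],
  [0, 0, 0, 0, 0, 16],
  [0, 0, 0, 0, 0, 20],
  [0, 0, 0, 0, 0, 20],
  [0, 0, 0, 0, 0, 20],
  [0, 0, 0, 0, 0, 20],
], grip_force=60)

```text
t: 9.35
tool_pos: [0.4652, -0.0924, 0.1569]
orientation: [180.0, 0.0, 66.9]
wrist_force: [0.1, -0.1, -0.9]
gripper_width: 0.0173
```

```bash
python3 - <<'E'
from h import *
go([.4652,-.0924,.157],66.8)
c=snap('wrist','w9')
im=cv2.cvtColor(c['color'],cv2.COLOR_RGB2BGR);cv2.imwrite('pics/z9.png',cv2.resize(im[140:230,240:325],None,fx=6.5,fy=6.5,interpolation=cv2.INTER_CUBIC))
E
```

```text
t 9.35 pos [ 0.4652 -0.0924  0.1569] ori [180.     0.    66.93] q [-20.5  16.2  98.1  -0.   65.8   2.6] F [ 0.1 -0.1 -0.9] T [ 0.03 -0.08  0.01] w 0.0173
row [-0.0, -0.0, -0.0001] [0.0, 0.0, 0.13]
```

View pics/z9.png

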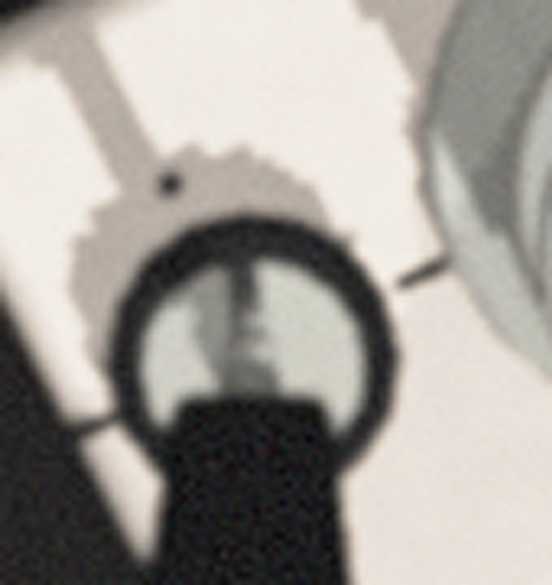

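The slot has followed the blade: it stays near-vertical in the image while the housing's marks have rotated. Continuing.

drive_tool([
  [0, 0, 0, 0, 0, 6],
  [0, 0, 0, 0, 0, 12],
  [0, 0, 0, 0, 0, 18],
  [0, 0, 0, 0, 0, 24],
  [0, 0, 0, 0, 0, 30],
  [0, 0, 0, 0, 0, 36],
  [0, 0, 0, 0, 0, 42],
  [0, 0, 0, 0, 0, 48],
  [0, 0, 0, 0, 0, 54],
  [0, 0, 0, 0, 0, 58],
])

```text
t: 10.23
tool_pos: [0.4654, -0.0924, 0.1569]
orientation: [180.0, -0.0, 8.6]
wrist_force: [0.7, 0.3, -0.7]
gripper_width: 0.0169
```

drive_tool([
  [0, 0, 0, 0, 0, 2],
  [0, 0, 0, 0, 0, 4],
  [0, 0, 0, 0, 0, 4],
  [0, 0, 0, 0, 0, 4],
  [0, 0, 0, 0, 0, 4],
])

```text
t: 10.65
tool_pos: [0.4653, -0.0924, 0.1569]
orientation: [180.0, -0.0, 4.9]
wrist_force: [0.9, -0.0, -1.1]
gripper_width: 0.0167
```

```bash
python3 - <<'E'
from h import *
go([.4652,-.0924,.157],4.8)
c=snap('wrist','w10')
im=cv2.cvtColor(c['color'],cv2.COLOR_RGB2BGR);cv2.imwrite('pics/z10.png',cv2.resize(im[140:230,240:325],None,fx=6.5,fy=6.5,interpolation=cv2.INTER_CUBIC))
E
```

```text
t 10.65 pos [ 0.4653 -0.0924  0.1569] ori [ 1.7999e+02 -1.0000e-02  4.9000e+00] q [-20.5  16.2  98.1  -0.   65.8  64.6] F [ 0.9 -0.  -1.1] T [ 0.1  -0.01  0.07] w 0.0167
row [-0.0001, -0.0, -0.0001] [0.01, -0.01, 0.1]
```

View pics/z10.png

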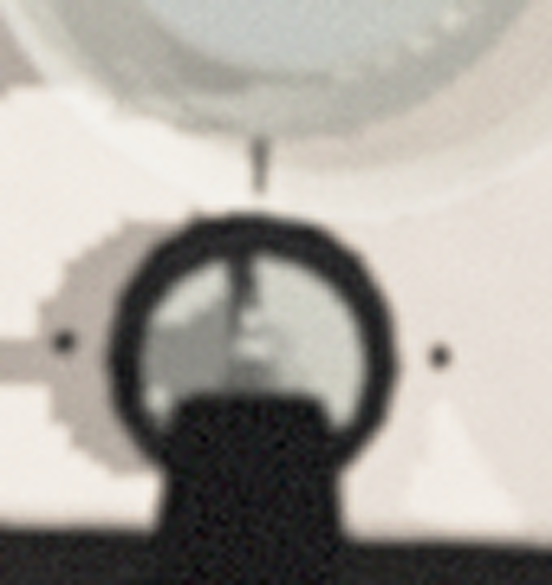

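The slot, at (240,270) in this crop, still lags the bar mark at (258,165) by a few degrees. Turning on towards the stop.

drive_tool([
  [0, 0, 0, 0, 0, 2],
  [0, 0, 0, 0, 0, 4],
  [0, 0, 0, 0, 0, 6],
  [0, 0, 0, 0, 0, 6],
  [0, 0, 0, 0, 0, 6],
  [0, 0, 0, 0, 0, 6],
])

```text
t: 11.2
tool_pos: [0.4653, -0.0924, 0.1569]
orientation: [180.0, -0.0, -1.1]
wrist_force: [0.7, 0.1, -1.3]
gripper_width: 0.017
```

```bash
python3 - <<'E'
from h import *
go([.4652,-.0924,.157],-1.2)
c=snap('wrist','w11');go([.4652,-.0924,.157],-1.2)
im=cv2.cvtColor(c['color'],cv2.COLOR_RGB2BGR);cv2.imwrite('pics/z11.png',cv2.resize(im[140:230,240:325],None,fx=6.5,fy=6.5,interpolation=cv2.INTER_CUBIC))
E
```

```text
t 11.2 pos [ 0.4653 -0.0924  0.1569] ori [ 1.80e+02 -1.00e-02 -1.11e+00] q [-20.5  16.2  98.1  -0.   65.8  70.6] F [ 0.7  0.1 -1.3] T [ 0.15 -0.1   0.06] w 0.017
row [-0.0001, -0.0, -0.0001] [0.0, -0.01, 0.09]
t 11.25 pos [ 0.4653 -0.0924  0.1569] ori [ 1.7999e+02 -1.0000e-02 -1.1200e+00] q [-20.5  16.2  98.1  -0.   65.8  70.6] F [ 0.4  0.9 -0.6] T [ 0.14 -0.04  0.01] w 0.0168
row [-0.0001, -0.0, -0.0001] [0.01, -0.01, 0.08]
```

View pics/z11.png

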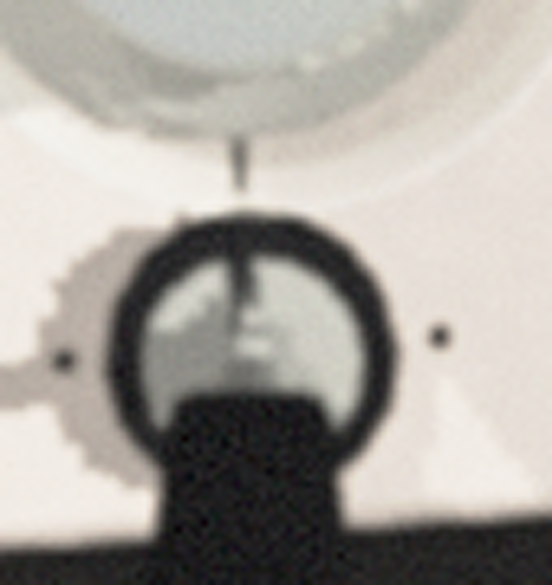

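drive_tool([
  [0, 0, 0, 0, 0, 2],
  [0, 0, 0, 0, 0, 4],
  [0, 0, 0, 0, 0, 4],
  [0, 0, 0, 0, 0, 4],
  [0, 0, 0, 0, 0, 4],
])

```text
t: 11.67
tool_pos: [0.4653, -0.0924, 0.1569]
orientation: [180.0, -0.0, -5.1]
wrist_force: [-0.5, 0.4, -0.8]
gripper_width: 0.0168
```

```bash
python3 - <<'E'
from h import *
go([.4652,-.0924,.157],-5.2)
c=snap('wrist','w12');go([.4652,-.0924,.157],-5.2)
im=cv2.cvtColor(c['color'],cv2.COLOR_RGB2BGR);cv2.imwrite('pics/z12.png',cv2.resize(im[140:230,240:325],None,fx=6.5,fy=6.5,interpolation=cv2.INTER_CUBIC))
E
```

```text
t 11.67 pos [ 0.4653 -0.0924  0.1569] ori [180.    -0.    -5.11] q [-20.5  16.2  98.1  -0.   65.8  74.6] F [-0.5  0.4 -0.8] T [ 0.12 -0.08  0.09] w 0.0168
row [-0.0001, 0.0, -0.0001] [0.0, -0.0, 0.09]
t 11.72 pos [ 0.4653 -0.0924  0.1569] ori [ 1.7999e+02 -1.0000e-02 -5.1300e+00] q [-20.5  16.2  98.1  -0.   65.8  74.6] F [ 0.7  1.  -1.4] T [ 0.15 -0.1   0.03] w 0.0168
row [-0.0001, -0.0, -0.0001] [0.01, -0.01, 0.07]
```

View pics/z12.png

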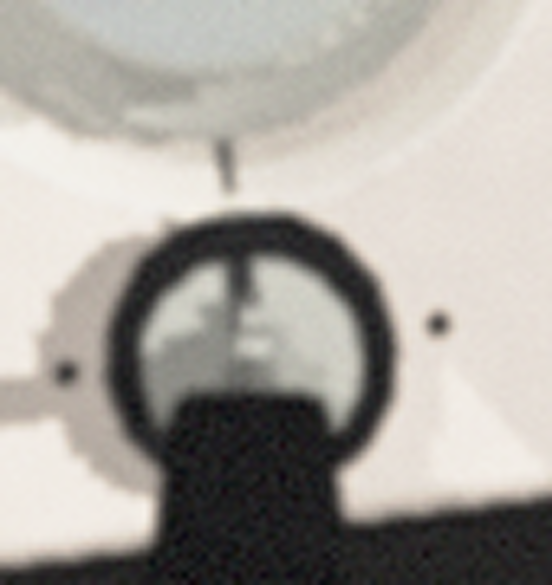

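drive_tool([
  [0, 0, 0, 0, 0, 2],
  [0, 0, 0, 0, 0, 4],
  [0, 0, 0, 0, 0, 4],
  [0, 0, 0, 0, 0, 4],
  [0, 0, 0, 0, 0, 4],
])

```text
t: 12.13
tool_pos: [0.4653, -0.0924, 0.1569]
orientation: [180.0, -0.0, -9.1]
wrist_force: [0.3, 0.9, 0.1]
gripper_width: 0.0169
```

```bash
python3 - <<'E'
from h import *
go([.4652,-.0924,.157],-9.2)
c=snap('wrist','w13');go([.4652,-.0924,.157],-9.2)
im=cv2.cvtColor(c['color'],cv2.COLOR_RGB2BGR);cv2.imwrite('pics/z13.png',cv2.resize(im[140:230,240:325],None,fx=6.5,fy=6.5,interpolation=cv2.INTER_CUBIC))
E
```

```text
t 12.13 pos [ 0.4653 -0.0924  0.1569] ori [ 1.7999e+02 -1.0000e-02 -9.1000e+00] q [-20.5  16.2  98.1  -0.   65.8  78.6] F [0.3 0.9 0.1] T [ 0.15 -0.13  0.26] w 0.0169
row [-0.0001, -0.0, -0.0001] [0.01, -0.01, 0.1]
t 12.18 pos [ 0.4653 -0.0924  0.1569] ori [ 1.7999e+02 -1.0000e-02 -9.1200e+00] q [-20.5  16.2  98.1  -0.   65.8  78.6] F [ 0.1 -0.1 -0.4] T [ 0.17 -0.12  0.28] w 0.0168
row [-0.0001, -0.0, -0.0001] [0.01, -0.01, 0.08]
```

View pics/z13.png

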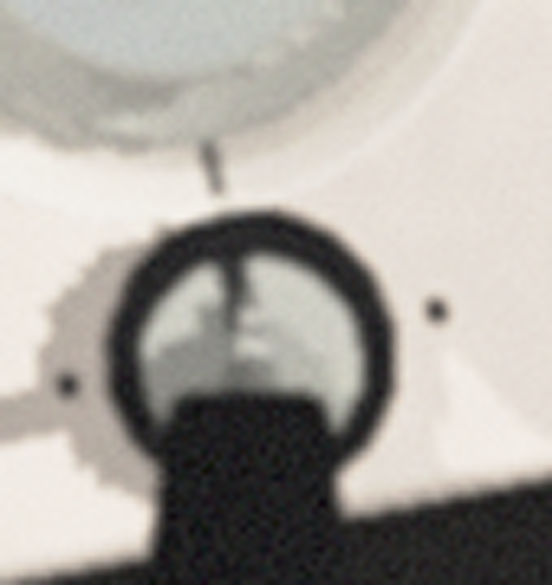

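The torque rose to 0.27 N m against about 0.06 friction, so it is on the stop. One small extra push, then I back off to the middle of the play.

drive_tool([
  [0, 0, 0, 0, 0, 1.5],
  [0, 0, 0, 0, 0, 1.5],
  [0, 0, 0, 0, 0, 1.5],
])

```text
t: 12.43
tool_pos: [0.4653, -0.0925, 0.1569]
orientation: [180.0, -0.0, -10.6]
wrist_force: [1.1, 0.5, -0.4]
gripper_width: 0.0166
```

```bash
python3 - <<'E'
from h import *
go([.4652,-.0924,.157],-10.7)
E
```

```text
t 12.43 pos [ 0.4653 -0.0925  0.1569] ori [ 1.7999e+02 -1.0000e-02 -1.0620e+01] q [-20.5  16.2  98.1  -0.   65.8  80.1] F [ 1.1  0.5 -0.4] T [ 0.12 -0.11  0.39] w 0.0166
row [-0.0001, -0.0, -0.0001] [0.01, -0.01, 0.08]
```

drive_tool([
  [0, 0, 0, 0, 0, -4],
  [0, 0, 0, 0, 0, -8],
  [0, 0, 0, 0, 0, -9.5],
  [0, 0, 0, 0, 0, -9.5],
  [0, 0, 0, 0, 0, -9.5],
  [0, 0, 0, 0, 0, -9.5],
])

```text
t: 12.93
tool_pos: [0.4651, -0.0924, 0.1568]
orientation: [180.0, 0.0, -1.2]
wrist_force: [-0.1, 0.6, -1.3]
gripper_width: 0.0169
```

```bash
python3 - <<'E'
from h import *
go([.4652,-.0924,.157],-1)
c=snap('wrist','w14');go([.4652,-.0924,.157],-1)
im=cv2.cvtColor(c['color'],cv2.COLOR_RGB2BGR);cv2.imwrite('pics/z14.png',cv2.resize(im[140:230,240:325],None,fx=6.5,fy=6.5,interpolation=cv2.INTER_CUBIC))
E
```

```text
t 12.93 pos [ 0.4651 -0.0924  0.1568] ori [ 1.80e+02  1.00e-02 -1.24e+00] q [-20.5  16.2  98.1  -0.   65.8  70.7] F [-0.1  0.6 -1.3] T [ 0.04  0.04 -0.02] w 0.0169
row [0.0001, -0.0, -0.0002] [0.0, 0.01, -0.24]
t 12.98 pos [ 0.4651 -0.0924  0.1569] ori [ 1.80e+02  1.00e-02 -1.22e+00] q [-20.5  16.2  98.1  -0.   65.8  70.7] F [-0.4 -0.2 -0.8] T [0.06 0.1  0.02] w 0.0171
row [0.0001, -0.0, -0.0001] [0.0, 0.01, -0.22]
```

View pics/z14.png

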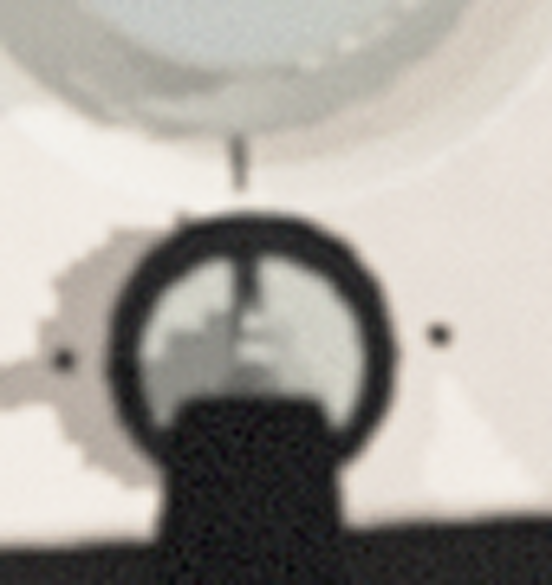

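The torque is back to zero. Compared with the earlier view at the same yaw, the slot has moved on (245 against 240). Lifting and checking.

drive_tool([
  [0, 0, -0.004, 0, 0, 0],
  [0, 0, -0.012, 0, 0, 0],
  [0, 0, -0.03, 0, 0, 0],
  [0, 0, -0.06, 0, 0, 0],
  [0, 0, -0.088, 0, 0, 0],
  [0, 0, -0.088, 0, 0, 0],
  [0, 0, -0.088, 0, 0, 0],
  [0, 0, -0.088, 0, 0, 0],
])

```text
t: 13.65
tool_pos: [0.4649, -0.0923, 0.2447]
orientation: [-180.0, 0.0, -1.2]
wrist_force: [-0.6, 0.1, -1.6]
gripper_width: 0.0165
```

```bash
python3 - <<'E'
from h import *
go([.4652,-.0924,.245],-1.2)
c=snap('wrist','w15');
im=cv2.resize(rect(c,(.4665,-.092),N=240),(600,600),interpolation=cv2.INTER_CUBIC)
cv2.imwrite('pics/z15.png',im)
s=observe();s['tool_pos']=np.array([.4653,-.0925,.245]);s['orientation']=np.array([180,0,-1.1]);go([.4803,-.2727,.245],-24.8,s=s)
E
```

```text
t 13.65 pos [ 0.4649 -0.0923  0.2447] ori [-1.80e+02  2.00e-02 -1.19e+00] q [-20.5  11.9  89.3  -0.   78.8  70.7] F [-0.6  0.1 -1.6] T [-0.02  0.06 -0.03] w 0.0165
row [0.0003, 0.0001, -0.0003] [-0.0, 0.02, 0.01]
t 13.7 pos [ 0.4653 -0.0925  0.245 ] ori [180.    0.   -1.1] q [-20.5  12.   89.4  -0.   78.8  70.7] F [ 0.3 -0.2 -1.3] T [0.02 0.   0.03] w 0.0173
row [0.0185, 0.1799, 0.0] [0.0, -0.0, 23.7]
```

View pics/z15.png

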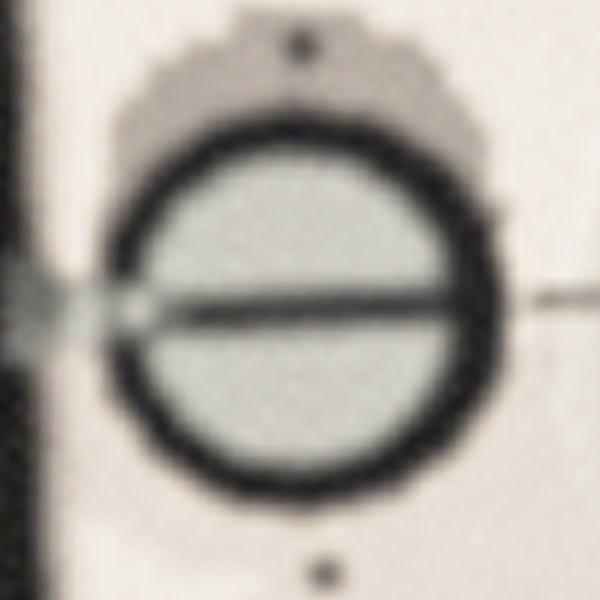

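The slot runs at about 2.3°, exactly perpendicular to the dots (302,45) and (323,572), so the selector is at the stop. Moving back to the holder.

drive_tool([
  [0.0185, 0.18, 0, 0, 0, 23.7],
  [0.0185, 0.18, 0, 0, 0, 23.7],
  [0.0185, 0.18, 0, 0, 0, 23.7],
  [0.0185, 0.18, 0, 0, 0, 23.7],
  [0.0185, 0.18, 0, 0, 0, 23.7],
  [0.0185, 0.18, 0, 0, 0, 23.7],
  [0.0185, 0.18, 0, 0, 0, 23.7],
  [0.0185, 0.18, 0, 0, 0, 23.7],
  [0.0185, 0.18, 0, 0, 0, 23.7],
  [0.0185, 0.18, 0, 0, 0, 23.7],
])

```text
t: 14.53
tool_pos: [0.4802, -0.2713, 0.2451]
orientation: [-180.0, -0.0, -24.8]
wrist_force: [-0.2, -0.6, -1.1]
gripper_width: 0.0165
```

```bash
python3 - <<'E'
from h import *
go([.4803,-.2727,.245],-24.8)
c=snap('wrist','w16');d=load('w4')
a=np.hstack([cv2.cvtColor(x['color'],cv2.COLOR_RGB2BGR)[130:260,225:335] for x in (d,c)])
cv2.imwrite('pics/z16.png',cv2.resize(a,None,fx=3.6,fy=3.6,interpolation=cv2.INTER_CUBIC))
E
```

```text
t 14.53 pos [ 0.4802 -0.2713  0.2451] ori [-1.7999e+02 -1.0000e-02 -2.4770e+01] q [-37.4  20.4  77.5   0.   82.1  77.3] F [-0.2 -0.6 -1.1] T [ 0.07 -0.01 -0.03] w 0.0165
row [0.0007, 0.0012, 0.0001] [-0.01, -0.01, 0.03]
```

View pics/z16.png

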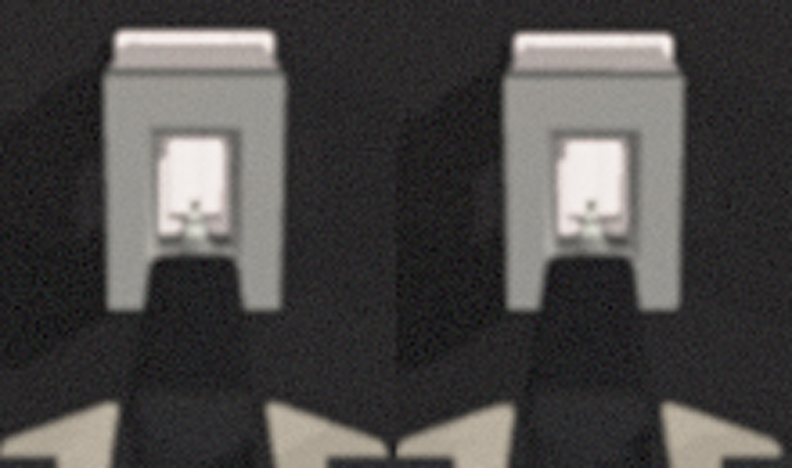

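Before (left) and now (right) look the same, so the screwdriver has not shifted in the grip. Settling, then lowering.

drive_tool([
  [0, 0, 0, 0, 0, 0],
  [0, 0, 0, 0, 0, 0],
  [0, 0, 0, 0, 0, 0],
  [0, 0, 0, 0, 0, 0],
])

```text
t: 14.92
tool_pos: [0.4801, -0.2726, 0.245]
orientation: [180.0, -0.0, -24.9]
wrist_force: [-0.1, -0.9, -1.4]
gripper_width: 0.017
```

```bash
python3 - <<'E'
from h import *
go([.4803,-.2727,.125],-24.8)
E
```

```text
t 14.92 pos [ 0.4801 -0.2726  0.245 ] ori [ 1.7999e+02 -1.0000e-02 -2.4870e+01] q [-37.5  20.5  77.4  -0.   82.1  77.3] F [-0.1 -0.9 -1.4] T [ 0.04  0.05 -0.03] w 0.017
row [0.0002, -0.0, 0.12] [0.01, -0.01, -0.07]
```

drive_tool([
  [0.0002, 0, 0.02, 0, 0, 0],
  [0.0002, 0, 0.045, 0, 0, 0],
  [0.0002, 0, 0.07, 0, 0, 0],
  [0.0002, 0, 0.09, 0, 0, 0],
  [0.0002, 0, 0.1, 0, 0, 0],
  [0.0002, 0, 0.108, 0, 0, 0],
  [0.0002, 0, 0.114, 0, 0, 0],
  [0.0002, 0, 0.12, 0, 0, 0],
  [0.0002, 0, 0.12, 0, 0, 0],
  [0.0002, 0, 0.12, 0, 0, 0],
])

```text
t: 15.75
tool_pos: [0.4805, -0.2731, 0.1254]
orientation: [180.0, -0.0, -24.9]
wrist_force: [-0.6, 0.1, -1.0]
gripper_width: 0.0171
```

drive_tool([
  [0, 0, 0.003, 0, 0, 0],
  [0, 0, 0.006, 0, 0, 0],
  [0, 0, 0.009, 0, 0, 0],
  [0, 0, 0.01, 0, 0, 0],
  [0, 0, 0.01, 0, 0, 0],
  [0, 0, 0.01, 0, 0, 0],
])

```text
t: 16.25
tool_pos: [0.4802, -0.2729, 0.1149]
orientation: [180.0, -0.0, -24.9]
wrist_force: [-0.2, 0.2, -0.2]
gripper_width: 0.0165
```

```bash
python3 - <<'E'
from h import *
go([.4803,-.2727,.1149],-24.8)
E
```

```text
t 16.25 pos [ 0.4802 -0.2729  0.1149] ori [179.99  -0.   -24.89] q [-37.6  26.5  89.4  -0.   64.2  77.3] F [-0.2  0.2 -0.2] T [0.09 0.04 0.06] w 0.0165
row [0.0, -0.0002, 0.0] [0.01, -0.0, -0.09]
```

It is back at the grasp height and the tool's weight is off the wrist, so it is seated. A tiny press, then release.

drive_tool([
  [0, 0, 0.0005, 0, 0, 0],
  [0, 0, 0.0005, 0, 0, 0],
  [0, 0, 0.0005, 0, 0, 0],
])

```text
t: 16.5
tool_pos: [0.4804, -0.273, 0.1149]
orientation: [180.0, -0.0, -24.9]
wrist_force: [-0.5, 0.3, 3.5]
gripper_width: 0.0167
```

drive_tool([
  [0, 0, 0, 0, 0, 0],
  [0, 0, 0, 0, 0, 0],
  [0, 0, 0, 0, 0, 0],
  [0, 0, 0, 0, 0, 0],
  [0, 0, 0, 0, 0, 0],
  [0, 0, 0, 0, 0, 0],
  [0, 0, 0, 0, 0, 0],
  [0, 0, 0, 0, 0, 0],
  [0, 0, 0, 0, 0, 0],
  [0, 0, 0, 0, 0, 0],
], jaw=1)

```text
t: 17.33
tool_pos: [0.4802, -0.2728, 0.1144]
orientation: [180.0, -0.0, -24.9]
wrist_force: [-0.7, 0.4, 0.2]
gripper_width: 0.0787
```

drive_tool([
  [0, 0, 0, 0, 0, 0],
  [0, 0, 0, 0, 0, 0],
  [0, 0, 0, 0, 0, 0],
  [0, 0, -0.02, 0, 0, 0],
  [0, 0, -0.05, 0, 0, 0],
  [0, 0, -0.08, 0, 0, 0],
  [0, 0, -0.11, 0, 0, 0],
  [0, 0, -0.11, 0, 0, 0],
  [0, 0, -0.11, 0, 0, 0],
  [0, 0, -0.11, 0, 0, 0],
])

```text
t: 18.17
tool_pos: [0.4798, -0.2726, 0.2237]
orientation: [-180.0, 0.1, -24.9]
wrist_force: [-0.6, -0.5, -0.8]
gripper_width: 0.092
```

```bash
python3 - <<'E'
from h import *
go([.4803,-.2727,.225],-24.8)
c=snap('wrist','w17');P=cloud(c)[130:240,240:330].reshape(-1,3)
for lo,hi in [(.097,.107),(.15,.2)]:
    s=P[(P[:,2]>lo)&(P[:,2]<hi)];s2=s[abs(s[:,2]-np.median(s[:,2]))<.002]
    r=cv2.minAreaRect((s2[:,:2]*1000).astype(np.float32)); print(lo,len(s2),s2.mean(0).round(4),np.round(r[0],1),np.round(r[1],1),r[2])
E
```

```text
t 18.17 pos [ 0.4798 -0.2726  0.2237] ori [-1.7999e+02  6.0000e-02 -2.4890e+01] q [-37.6  21.2  79.7  -0.   79.2  77.3] F [-0.6 -0.5 -0.8] T [0.04 0.06 0.04] w 0.092
row [0.0005, -0.0001, -0.0013] [-0.01, 0.06, -0.09]
0.097 2357 [ 0.4846 -0.2747  0.1024] [ 480.4 -272.8] [50.1 68.7] 65.02117919921875
0.15 706 [ 0.481  -0.2734  0.1572] [ 480.6 -273.5] [17.2 29.4] 64.64279174804688
```

View pics/w17.png

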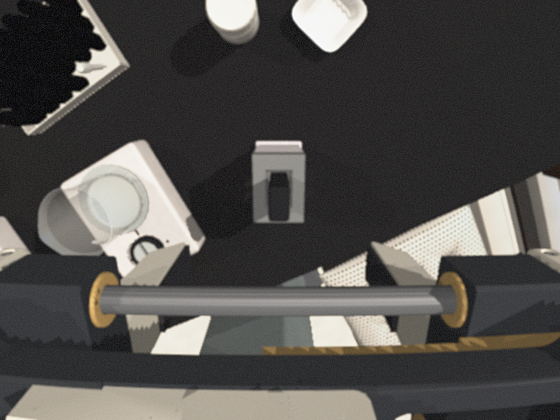

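The handle is upright in the pocket at (280,195), its top at z = 157.2 mm as at the start, with the jaws open. One last check with the top camera.

```bash
python3 - <<'E'
from h import *
c=snap('top','t9')
im=cv2.cvtColor(c['color'],cv2.COLOR_RGB2BGR);cv2.imwrite('pics/z19.png',cv2.resize(im[170:300,130:430],None,fx=2.6,fy=2.6,interpolation=cv2.INTER_CUBIC))
E
```

```text
(no output)
```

View pics/z19.png

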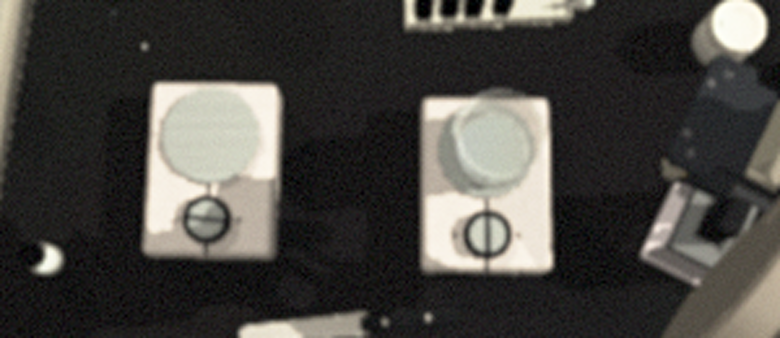

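The beaker stirrer's slot at (487,235) is in line with its bars. The empty stirrer's slot at (206,218) still points to the dots, and the beaker, jar and vial are in place.

```bash
python3 -c "
from h import *
print(sign_off())"
```

```text
the job is handed in; nothing more can be done
None
```

I turned the beaker stirrer's selector clockwise to its stop, put the screwdriver back in its holder and let go. The job was handed in at about 18 s of the 56 s allowed.

- **Selector:** the torque rose to 0.39 N m against about 0.06 N m of friction, which means it reached the stop. After I lifted the blade out, the slot measured perpendicular to the line through the two dots and in line with the bars, within what I could measure.
- **Screwdriver:** it stands upright in the pocket with its top at 157.2 mm, the same reading as before I took it. The gripper is open and raised clear.
- **Other things:** in the last top picture the other selector still points at its dots, and the beaker, jar and vial look to be where they were. The fingers never went near the selectors.
- **Disagreement:** the top and wrist cameras differed by about 0.5–1 mm on where the slot was. I lined up the blade by eye in the wrist camera, and it went in with no measurable force.

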